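# Move the dispenser pump to the fresh bottle and snap it on

### The arm

A 6-joint arm with a two-finger parallel gripper is mounted at the origin on a cart in front of the work surface, level with it; the furniture and walls round the work are solid. World frame = base frame: x ahead of the robot, y to its left, z up, the work surface at z = 0. Lengths are in m, angles in rad, forces in N, time in s.
With the tool pointing down it reaches from about 0.4 to 0.825 m from the base axis. Payload 7 kg.
Tool frame: the origin (TCP) lies at the very end of the fingers, on their centre line; the grasp point (between the pads) lies 19 mm behind it (arm.grip_point_offset is the distance from the TCP to the grasp point, in m); z points along the fingers, y is the line along which they close (so a half turn about z gives the same grasp; the last joint's range is limited). The gripper opens to 88 mm and grips with 3 to 60 N. Pads are 19 mm wide; open, the fingers measure 130 mm over their backs; the gripper's body (78 mm by 193 mm) begins 47 mm behind the grasp point.
Start: joints at [1.466, 0.359, 0.012, 0, -1.224, -0.288], TCP at [0.258, 0.624, 0.227] pointing down, gripper open.
Joint ranges: [-3.07, 3.07], [-1.43, 2.12], [-1.02, 1.25], [-3.03, 1.67], [-3.05, -0], [-3.03, 3.03]. Speed limits (rad/s): [2.39, 2.39, 3.01, 3.14, 3.14, 3.14].

### API

Orientations are given as [roll, pitch, yaw] about the fixed x, y, z axes, in that order (R = Rz(yaw) Ry(pitch) Rx(roll)).
In Python, from station import arm, cams gives the robot as it stands.
- The arm moves only by the shell command python3 -m handwheel 'ROWS' [FORCE]. ROWS is JSON, a list that holds one entry, the list of rows, each a list of 7 numbers: the shift along the tool's x, y, z normalised to -1 to 1, where 1 is 0.08 m, then the turn, a rotation vector about the tool's x, y, z normalised to -1 to 1, where 1 is 0.5 rad, then the closure in counts, from 0 (fully open) to 255 (shut). In form: [[[x, y, z, wx, wy, wz, hand], ...]]. A call has 1 to 5 rows; each row is the pose to reach, as a shift and turn from the pose commanded when the call began, along the tool's axes at that moment; what a row does not reach only later rows make up. A row lasts 1/8 s, in which the tool goes at most 62.5 mm and 10.7 degrees, less where a joint would pass 70% of its speed; a pose out of reach is approached as far as the arm can. A call with a number of a shift or a turn outside -1 to 1 is refused whole. A call with a gripper value outside its range is refused whole. The fingers move at their own pace and stop on an object; FORCE is the grip in N (left out, the last holds). Time passes only in rows, so rows that repeat a pose let the fingers close. It gives the time, the measured TCP pose, the force, the opening and the grip force at its end, in the units of the state.
- arm.get_state(): the state, without advancing time (a new reading comes with each control period).
- cams.grab_frame(name): name is "scene" or "top" or "wrist"; returns the picture (480x640x3 uint8, blue, green, red); there is no depth.
- cams.camera_info(name): a dict with "camera_matrix" (3x3 intrinsics, pixels), "dist_coeffs" ([k1, k2, p1, p2, k3] as OpenCV has them; the pictures are not rectified), "R" (3x3) and "t" (3): a world point X has camera coordinates R X + t; the wrist camera has in their place "hand_eye" (4x4, takes a point from camera to tool coordinates, whose origin is the TCP and whose axes are the flange's). Camera axes: x right, y down, z forward; pixel columns grow to the right and rows downward; lengths in m; the calibration is good to about 2 mm. A picture is of the moment at which its call begins: read the wrist's pose just before it. camera_info takes no time and is no camera call.
- arm.job_done(): hands the job in; it is judged then, once.
The state is a dict: "t": time; "q": joint angles; "qd": joint speeds; "joint_efforts": joint torques, N m; "eef_pos": TCP position; "ee_rot": TCP orientation; "force": force on the tool from outside, world axes, zero at the start; "moment": the same for the moment, N m; "width": finger opening in m; "gripper_force": force on a finger pad.
Only numpy, scipy, OpenCV 4.12 (cv2) and the standard library are available. Lean on these libraries where they do the work, as an engineer would, in place of code of your own. Each camera call takes 0.05 s, during which the arm holds its last target. There are 200 camera calls.

### The job

The old sauce bottle is finished: lift its dispenser pump, which stands unclipped in the bottle, out of it, feed the pump's dip tube into the mouth of the other, open bottle and press the pump straight down until its cap clicks over the bead of the neck and sits fully home. Keep pressing firmly after the click and finish like that, still holding the pump by its head and pressing it down. Keep both bottles standing and leave the things round about alone.

Things in the scene. Friction and masses are not known exactly. Their poses are not given: they have to be found in the camera images.
- pump: loose black dispenser pump, rigid (plunger locked), 0.11 kg, upright, standing loosely on the old bottle's neck about 12 mm above home. Origin on its axis at the seat: the flat inside of its cap, which lies on the rim when home. Cap 49 mm across, its skirt reaches 17 mm below the origin, its top 6 mm above; then a stem, 20 mm across at most, up to the head at z = 20 mm
- pump_head (a point): centre of the pump's head, on its axis 32 mm above the pump's origin (axes as the pump's). The head spans 12 mm above and below, is 24 mm wide along y with flat sides to grip (fingers closing along y) and 34 mm long along x; a spout 10 mm thick sticks out of it along -x to 61 mm from the axis. Its top is flat
- tube_tip (a point): lower, rounded end of the pump's straight stiff dip tube (10 mm diameter), on the pump's axis, 88 mm below the pump's origin
- new_bottle_rim (a point): centre of the new bottle's mouth, level with its rim, 118 mm above its underside; here the pump's origin sits when home. Round mouth of 19 mm; neck 31 mm across at the rim, 37 mm at the bead 8 to 9 mm lower, 32 mm below that. Four spring tongues in the pump's cap ride over the bead: needs about 10 to 18 N, drops at the click about 5 mm before home, then stops hard on the rim
- new_bottle: open, fresh bottle without pump, loose, about 0.75 kg, brown glass with a pale paper band, 72 mm diameter, 118 mm tall to the rim; origin at the centre of its underside
- old_bottle: the finished bottle, of the same shape as the new one, loose, about 0.45 kg, in which the pump stands at the start; origin at the centre of its underside
- spice_4: bystander: spice jar with red cap, 45 mm diameter, 108 mm tall, standing; origin at the centre of its underside
- tin_small: bystander: small food tin, 57 mm diameter, 72 mm tall, standing; origin at the centre of its underside
- cup_garlic: bystander: lidded round cup, 66 mm diameter, 60 mm tall, standing; origin at the centre of its underside
- pepper_shaker: bystander: pepper shaker, 44 mm diameter, 90 mm tall, standing; origin at the centre of its underside
There are look-alikes about, which are no part of the job. What is shaped like the pump but yellow is not meant.

How it is judged:
On the way, in this order (a step that is already met when the one before it is completed fails the run):
1. the end of the dip tube is inside the mouth of the new bottle (z of tube_tip in the frame of new_bottle_rim below -0.01 m and horizontal distance between tube_tip and new_bottle_rim below 0.01 m), for 0.1 s.
2. the pump has clicked on and sits home on the rim of the new bottle (z of pump in the frame of new_bottle_rim below 0.0015 m and horizontal distance between pump and new_bottle_rim below 0.004 m), for 0.2 s.
At the end, for the whole second after the job is handed in: The pump is clicked home on the new bottle (its seat within 1.5 mm of the rim, square and centred), the fingers still hold it and it is being pressed down on the bottle with more than 4 N; both bottles stand upright on the worktop (all of step 2 and angle between the z axis of pump and the z axis of new_bottle, either way round below 0.08 rad and contact force between pump and new_bottle above 4 N and contact force between the fingers and pump above 2 N and height (world z) of each of new_bottle, old_bottle below 0.004 m and angle between each of new_bottle, old_bottle's own z axis and vertical below 0.06 rad); the arm keeps its last pose, push and grip.
It fails at once if a bottle is tipped (angle between any of new_bottle, old_bottle's own z axis and vertical above 0.35 rad).
It fails at once if a bystander is moved by more than 2 cm (distance of any of spice_4, tin_small, cup_garlic, pepper_shaker from where it was at the start of the episode above 0.02 m).
It also fails if it takes over 38 s, if anything falls off the work surface, if the arm or the gripper's body presses on something with over 40 N, if the wrist force passes 120 N, or if a joint passes its speed limit or range.

## Working session

There is one attempt and no reset: what is moved stays moved. The work goes in short steps, Python scripts to look and compute and a shell command to move; the robot and the scene stay as the last step left them, time stands still between calls to the robot, and variables do not carry over. Pictures are saved under pics/ and viewed, at most 10 in all, crops included, and the job is handed in when it is done.

```bash
ls; mkdir -p pics; python3 - <<'E'
from station import arm,cams
import cv2,numpy as np
s=arm.get_state();print({k:np.round(v,3) for k,v in s.items()})
for n in("scene","top"):
    im=cams.grab_frame(n);cv2.imwrite(f"pics/{n}0.png",im)
    c=cams.camera_info(n);print(n,np.round(-np.array(c["R"]).T@np.array(c["t"]),3))
print(cams.camera_info("wrist"))
E
```

```text
pics
{'t': np.float64(0.0), 'q': array([ 1.466,  0.359,  0.011, -0.   , -1.224, -0.288]), 'qd': array([ 0.001,  0.   , -0.   ,  0.001,  0.   ,  0.   ]), 'joint_efforts': array([ 1.0000e-03, -5.8272e+01,  2.9305e+01,  6.9970e+00,  7.0000e-03,
       -0.0000e+00]), 'eef_pos': array([0.258, 0.623, 0.226]), 'ee_rot': array([ 3.14 , -0.   , -0.393]), 'force': array([ 0.013, -0.475,  0.322]), 'moment': array([-0.004,  0.033, -0.012]), 'gripper_force': np.float64(0.0), 'width': np.float64(0.088)}
scene [-0.06  -0.904  0.832]
top [0.343 0.038 1.495]
{'camera_matrix': array([[417.71468045,   0.        , 314.63854754],
       [  0.        , 417.71468045, 241.42121096],
       [  0.        ,   0.        ,   1.        ]]), 'dist_coeffs': array([-0.0923147,  0.       ,  0.       ,  0.       ,  0.       ]), 'hand_eye': array([[ 3.14939613e-04, -9.64306849e-01, -2.64787087e-01,
         7.18976469e-02],
       [ 9.99999611e-01,  5.21970492e-04, -7.11515927e-04,
        -8.11301873e-04],
       [ 8.24330727e-04, -2.64786760e-01,  9.64306638e-01,
        -1.58493006e-01],
       [ 0.00000000e+00,  0.00000000e+00,  0.00000000e+00,
         1.00000000e+00]])}
```

View pics/scene0.png

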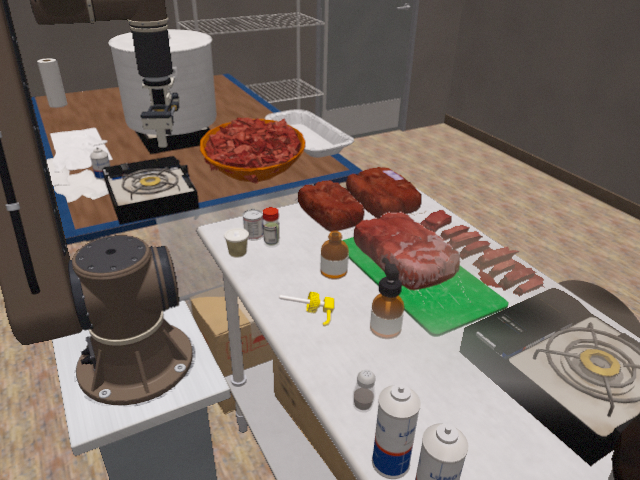

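View pics/top0.png

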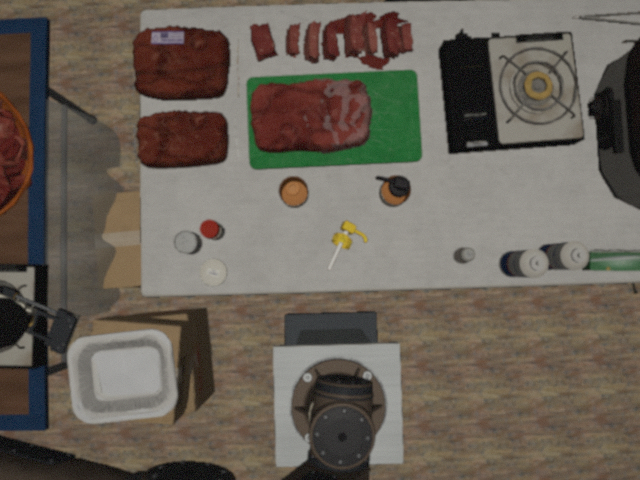

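Scene view: the pump and old bottle are at about (388,305), with the pump head near (391,268). The open new bottle is at (334,258), and a yellow look-alike lies at (315,302). Top view: pump at (397,187) with its spout toward (380,180), and the new bottle at (294,191).

```bash
cat > h.py <<'E'
import cv2,numpy as np
from station import arm,cams
from scipy.spatial.transform import Rotation as Ro
def cam(n,s=None):
    c=cams.camera_info(n);K=np.array(c["camera_matrix"]);D=np.array(c["dist_coeffs"])
    if n=="wrist":
        T=np.eye(4);T[:3,:3]=Ro.from_euler("xyz",s["ee_rot"]).as_matrix();T[:3,3]=s["eef_pos"]
        M=T@np.array(c["hand_eye"]);return K,D,M[:3,:3],M[:3,3]
    R=np.array(c["R"]);return K,D,R.T,-R.T@np.array(c["t"])
def ray(C,uv):
    K,D,R,o=C;p=cv2.undistortPoints(np.array([[uv]],float),K,D)[0,0]
    d=R@[p[0],p[1],1];return o,d/np.linalg.norm(d)
def onz(C,uv,z):
    o,d=ray(C,uv);return o+d*(z-o[2])/d[2]
def tri(*rs):
    A=sum(np.eye(3)-np.outer(d,d) for o,d in rs);b=sum((np.eye(3)-np.outer(d,d))@o for o,d in rs)
    x=np.linalg.solve(A,b);return x,[np.linalg.norm(np.cross(x-o,d)) for o,d in rs]
def proj(C,X):
    K,D,R,o=C;return cv2.projectPoints(np.array([X],float),cv2.Rodrigues(R.T)[0],-R.T@o,K,D)[0][0,0]
E
python3 - <<'E'
import cv2,numpy as np
a=cv2.imread("pics/scene0.png");b=cv2.imread("pics/top0.png")
A=cv2.resize(a[225:345,310:420],None,fx=5,fy=5,interpolation=2)[:600,:400*2]
A=cv2.resize(a[225:345,310:420],(440,480));B=cv2.resize(b[160:220,270:420],(600,240))
B=B[:, :]; cv2.imwrite("pics/c1.png",np.hstack([A,np.vstack([cv2.resize(b[165:217,272:322],(340,240)),cv2.resize(b[165:217,370:420],(340,240))])]))
E
```

```text
(no output)
```

View pics/c1.png

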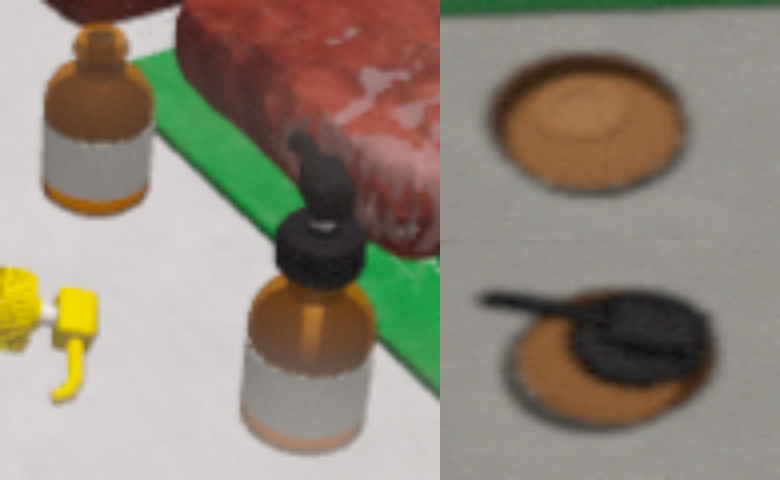

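Crop: the new rim centre is at scene (335.7,233) / top (293.6,188.4). The pump cap is at scene (390,286) / top (399.7,186.7). The spout tip is at scene (383.7,260) / top (376.6,177.6), and the head at (392,271) / (401,184).

```bash
python3 - <<'E'
from h import *
S,T=cam("scene"),cam("top")
for n,a,b in [("rim",(335.7,233),(293.6,188.4)),("cap",(390,286),(399.7,186.7)),("head",(392,271),(401,184)),("tip",(383.7,260),(376.6,177.6))]:
    x,e=tri(ray(S,a),ray(T,b));print(n,np.round(x,4),np.round(e,4))
for n,p in [("red",(211,229)),("tin",(187,242)),("cup",(214,272)),("pep",(465,254))]: print(n,np.round(onz(T,p,.09),3))
s=arm.get_state();W=cam("wrist",s);cv2.imwrite("pics/w0.png",cams.grab_frame("wrist"));print(W[3])
E
```

```text
rim [0.534  0.0914 0.1214] [0.0017 0.0017]
cap [ 0.53   -0.156   0.1233] [0.0008 0.0008]
head [ 0.5315 -0.1541  0.1616] [0.0014 0.0014]
tip [ 0.5485 -0.0998  0.1518] [0.0007 0.0007]
red [0.445 0.293 0.09 ]
tin [0.416 0.351 0.09 ]
cup [0.343 0.287 0.09 ]
pep [ 0.369 -0.31   0.09 ]
[0.3250272  0.5966252  0.38419926]
```

```bash

python3 -m handwheel '[[[0,0,-0.3,0,0,1,0],[0,0,-0.3,0,0,1,0],[0,0,-0.3,0,0,1,0]]]' 
python3 -m handwheel '[[[0,0,0,0,0,1,0],[0,0,0,0,0,1,0],[0,0,0,0,0,1,0]]]' 
python3 -m handwheel '[[[0,0,0,0,0,0.95,0],[0,0,0,0,0,0.95,0],[0,0,0,0,0,0.95,0]]]' 
python3 -m handwheel '[[[0.5,-0.49,0,0,0,0,0],[1,-0.98,0,0,0,0,0]]]' 
python3 -m handwheel '[[[0.5,-0.49,0,0,0,0,0],[1,-0.98,0,0,0,0,0]]]' 
```

```text
t: 0.52
eef_pos: [0.2583, 0.6235, 0.2505]
ee_rot: [3.141, 0.0, -0.898]
force: [-0.1, 0.8, -1.3]
width: 0.0877
gripper_force: 0.0
t: 0.9
eef_pos: [0.2583, 0.6234, 0.2502]
ee_rot: [3.141, -0.001, -1.398]
force: [-0.2, 0.5, 0.2]
width: 0.0876
gripper_force: 0.0
t: 1.27
eef_pos: [0.2583, 0.6234, 0.2502]
ee_rot: [3.142, -0.001, -1.872]
force: [0.2, 0.5, 0.1]
width: 0.0876
gripper_force: 0.0
t: 1.52
eef_pos: [0.31, 0.523, 0.2497]
ee_rot: [-3.142, -0.001, -1.867]
force: [0.2, 0.1, 0.2]
width: 0.0876
gripper_force: 0.0
t: 1.78
eef_pos: [0.3619, 0.4229, 0.2504]
ee_rot: [3.142, -0.0, -1.867]
force: [0.7, -0.6, 0.1]
width: 0.0875
gripper_force: 0.0
```

```bash

python3 -m handwheel '[[[0.5,-0.49,0,0,0,0,0],[1,-0.98,0,0,0,0,0]]]' >/dev/null
python3 -m handwheel '[[[0.5,-0.49,0,0,0,0,0],[1,-0.98,0,0,0,0,0]]]' >/dev/null
python3 -m handwheel '[[[0.5,-0.49,0,0,0,0,0],[0.7,-0.9,0,0,0,0,0],[0.7,-0.9,0,0,0,0,0]]]' 
python3 - <<'E'
from h import *
import json
s=arm.get_state();im=cams.grab_frame("wrist");cv2.imwrite("pics/w1.png",im)
json.dump({k:list(s[k]) for k in("eef_pos","ee_rot")},open("w1.json","w"))
print(proj(cam("wrist",s),[.534,.0914,.12]))
E
python3 -m handwheel '[[[0.5,0,0,0,0,0,0],[0.6,0,0,0,0,0,0],[0.6,0,0,0,0,0,0]]]' 
python3 - <<'E'
from h import *
import json
s=arm.get_state();im=cams.grab_frame("wrist");cv2.imwrite("pics/w2.png",im)
json.dump({k:list(s[k]) for k in("eef_pos","ee_rot")},open("w2.json","w"))
print(proj(cam("wrist",s),[.534,.0914,.12]))
a=cv2.imread("pics/w1.png");cv2.imwrite("pics/w12.png",np.vstack([a[:300],im[180:480]]))
E
```

```text
t: 2.65
eef_pos: [0.5181, 0.1493, 0.2501]
ee_rot: [3.141, -0.001, -1.871]
force: [-1.1, 0.9, 1.2]
width: 0.0875
gripper_force: 0.0
[268.26710542 157.26955098]
t: 3.08
eef_pos: [0.5027, 0.1056, 0.2509]
ee_rot: [-3.141, 0.001, -1.868]
force: [-0.2, -0.4, -0.2]
width: 0.0876
gripper_force: 0.0
[267.88840427 222.65829524]
```

View pics/w12.png

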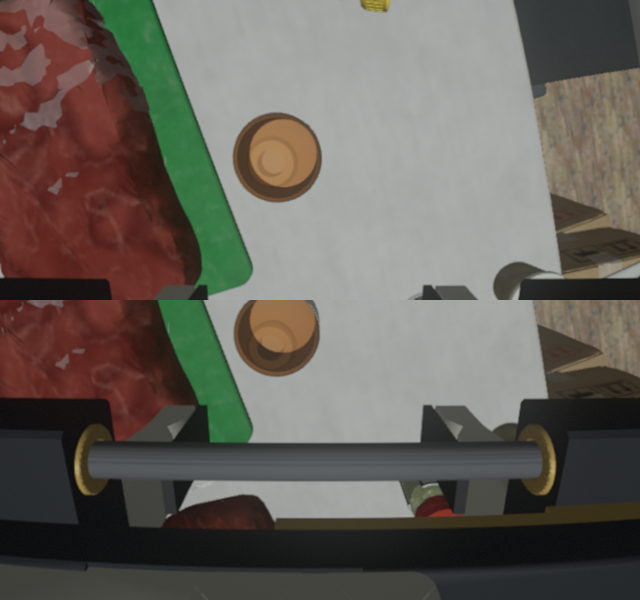

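The bottle mouth shows as a ring near (271,157) in w1 and (270,221) in w2. I'll crop it for accuracy.

```bash
python3 - <<'E'
import cv2,numpy as np
a=cv2.imread("pics/w1.png")[105:215,220:340];b=cv2.imread("pics/w2.png")[165:275,220:340]
f=lambda x:cv2.resize(cv2.convertScaleAbs(x,alpha=1.5,beta=-30),(390,358),interpolation=cv2.INTER_CUBIC)
cv2.imwrite("pics/c2.png",np.hstack([f(a),f(b)]))
E
```

```text
(no output)
```

View pics/c2.png

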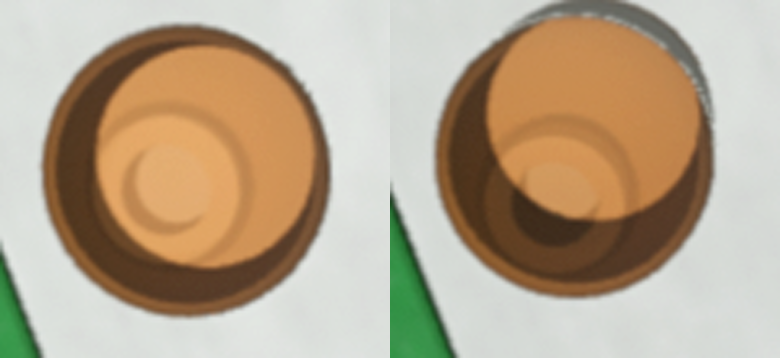

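Mouth centre: w1 at (272,162.5), w2 at (271,227).

```bash
python3 - <<'E'
from h import *
import json
C=[cam("wrist",json.load(open(f"w{i}.json"))) for i in(1,2)]
r=[ray(C[0],(272,162.5)),ray(C[1],(271.1,226.8))]
print(tri(*r),onz(C[0],(272,162.5),.118),onz(C[1],(271.1,226.8),.118))
S,T=cam("scene"),cam("top");print(tri(*r,ray(S,(335.7,233)),ray(T,(293.6,188.4))))
s=json.load(open("w2.json"));R=Ro.from_euler("xyz",s["ee_rot"]).as_matrix()
print(R.T@(np.array([.531,-.155,.25])-s["eef_pos"])/.08)
E
```

```text
(array([0.53321936, 0.0956329 , 0.11669917]), [np.float64(0.0001341684650758265), np.float64(0.00013416846507584512)]) [0.53293479 0.09561471 0.118     ] [0.53312182 0.09533445 0.118     ]
(array([0.53359969, 0.09366295, 0.12042885]), [np.float64(0.0020708003999206507), np.float64(0.0014915274397844988), np.float64(0.0031918078306477915), np.float64(0.0017216059725548094)])
[ 3.01219222 -1.2907762   0.00964854]
```

```bash

python3 -m handwheel '[[[0.7,-0.33,-0.1,0,0,0,0],[1,-0.43,-0.1,0,0,0,0]]]' >/dev/null
python3 -m handwheel '[[[0.6,-0.33,0,0,0,0,0],[0.9,-0.43,0,0,0,0,0],[0.9,-0.43,0,0,0,0,0]]]' 
python3 - <<'E'
from h import *
import json
s=arm.get_state();im=cams.grab_frame("wrist");cv2.imwrite("pics/w3.png",im)
json.dump({k:list(s[k]) for k in("eef_pos","ee_rot")},open("w3.json","w"))
print(proj(cam("wrist",s),[.531,-.155,.174]))
E
python3 -m handwheel '[[[0.6,-0.33,0,0,0,0,0],[1,-0.43,0,0,0,0,0],[1,-0.43,0,0,0,0,0]]]' 
python3 - <<'E'
from h import *
import json
s=arm.get_state();im=cams.grab_frame("wrist");cv2.imwrite("pics/w4.png",im)
json.dump({k:list(s[k]) for k in("eef_pos","ee_rot")},open("w4.json","w"))
p=proj(cam("wrist",s),[.531,-.155,.174]);print(p)
a=cv2.imread("pics/w3.png");
cv2.imwrite("pics/w34.png",np.hstack([cv2.resize(x[:,160:480],(400,600)) for x in (a,im)]))
E
```

```text
t: 3.75
eef_pos: [0.5247, -0.0608, 0.2583]
ee_rot: [3.141, -0.0, -1.869]
force: [0.1, -0.2, 0.5]
width: 0.0877
gripper_force: 0.0
[255.35213411  94.97551017]
t: 4.18
eef_pos: [0.5341, -0.1471, 0.2582]
ee_rot: [3.141, -0.0, -1.869]
force: [0.7, 0.0, -0.3]
width: 0.0878
gripper_force: 0.0
[316.89784518 233.58747265]
```

View pics/w34.png

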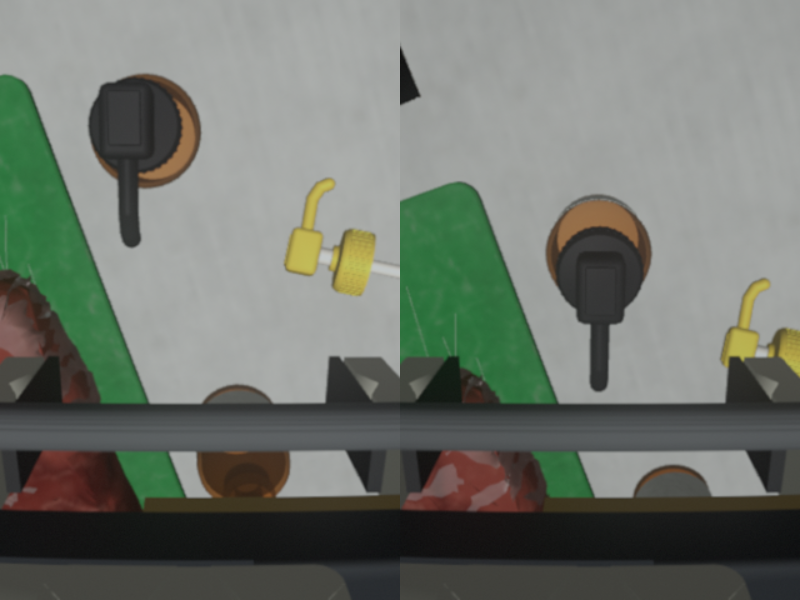

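Head top centre is at about (261.6,94.4) in w3 and (320,229) in w4. The spout runs straight down the image, so the yaw is well aligned.

```bash
python3 - <<'E'
from h import *
import json
C=[]
for i,uv,box in ((3,(261.6,94.4),None),(4,(320,228.8),None)):
    c=cam("wrist",json.load(open(f"w{i}.json")));C.append(ray(c,uv));print(onz(c,uv,.174))
    g=cv2.imread(f"pics/w{i}.png");m=((g.max(2)<75)).astype(np.uint8);m[280:]=0
    for k in cv2.findContours(m,0,2)[0]:
        if cv2.contourArea(k)>1500: print(i,cv2.boundingRect(k))
print(x:=tri(*C))
s=arm.get_state();R=Ro.from_euler("xyz",s["ee_rot"]).as_matrix()
print(R.T@(np.array([x[0][0],x[0][1],.143])-s["eef_pos"])/.08)
E
```

```text
[ 0.52757616 -0.15423968  0.174     ]
3 (102, 216, 120, 64)
3 (231, 61, 79, 136)
3 (531, 3, 109, 219)
3 (0, 0, 109, 56)
[ 0.5283642  -0.15728176  0.174     ]
4 (282, 182, 74, 98)
4 (546, 88, 94, 184)
4 (0, 0, 176, 156)
(array([ 0.52866368, -0.15517617,  0.16498139]), [np.float64(0.00023333133918653788), np.float64(0.00023333133918646093)])
[0.12617237 0.03197277 1.4412332 ]
```

```bash

python3 -m handwheel '[[[0.12,0.04,0.5,0,0,0,0],[0.12,0.04,0.75,0,0,0,0],[0.12,0.04,0.75,0,0,0,0]]]' 
python3 -m handwheel '[[[0,0,0.4,0,0,0,0],[0,0,0.69,0,0,0,0],[0,0,0.69,0,0,0,0]]]' 
python3 -m handwheel '[[[0,0,0,0,0,0,200],[0,0,0,0,0,0,200],[0,0,0,0,0,0,200],[0,0,0,0,0,0,220],[0,0,0,0,0,0,255]]]' 20
python3 -m handwheel '[[[0,0,0,0,0,0,255],[0,0,0,0,0,0,255],[0,0,0,0,0,0,255]]]' 55
```

```text
t: 4.6
eef_pos: [0.5273, -0.1536, 0.1973]
ee_rot: [3.139, -0.001, -1.866]
force: [0.4, 0.4, 0.7]
width: 0.0879
gripper_force: 0.0
t: 4.97
eef_pos: [0.5278, -0.1541, 0.1431]
ee_rot: [3.14, -0.001, -1.867]
force: [-0.5, 0.5, 0.4]
width: 0.088
gripper_force: 0.0
t: 5.6
eef_pos: [0.5279, -0.1551, 0.1435]
ee_rot: [-3.141, 0.0, -1.868]
force: [-0.9, 0.9, -0.7]
width: 0.0436
gripper_force: 0.0
t: 5.98
eef_pos: [0.5279, -0.155, 0.1433]
ee_rot: [3.142, -0.0, -1.868]
force: [0.3, 0.4, -0.1]
width: 0.0238
gripper_force: 54.9
```

```bash

python3 -m handwheel '[[[0,0,-0.2,0,0,0,255],[0,0,-0.5,0,0,0,255],[0,0,-0.8,0,0,0,255],[0,0,-0.8,0,0,0,255]]]' 
python3 -m handwheel '[[[0,0,-0.3,0,0,0,255],[0,0,-0.7,0,0,0,255],[0,0,-0.7,0,0,0,255]]]' 
python3 - <<'E'
from h import *
s=arm.get_state();R=Ro.from_euler("xyz",s["ee_rot"]).as_matrix()
print(R.T@(np.array([.533,.0953,.263])-s["eef_pos"])/.08)
for n in("scene","top","wrist"):cv2.imwrite(f"pics/l_{n}.png",cams.grab_frame(n))
a=cv2.imread("pics/l_scene.png")[190:340,310:460];b=cv2.imread("pics/l_wrist.png")[200:480,180:460]
cv2.imwrite("pics/l.png",np.hstack([cv2.resize(x,(400,400)) for x in(a,b)]))
E
```

```text
t: 6.48
eef_pos: [0.5293, -0.1551, 0.2103]
ee_rot: [-3.137, 0.001, -1.867]
force: [-0.2, -0.4, -1.8]
width: 0.0234
gripper_force: 54.9
t: 6.85
eef_pos: [0.529, -0.1552, 0.2658]
ee_rot: [-3.138, 0.001, -1.868]
force: [-0.4, -0.1, -1.7]
width: 0.0238
gripper_force: 54.9
[-3.00841869  0.86764581  0.03386926]
```

View pics/l.png

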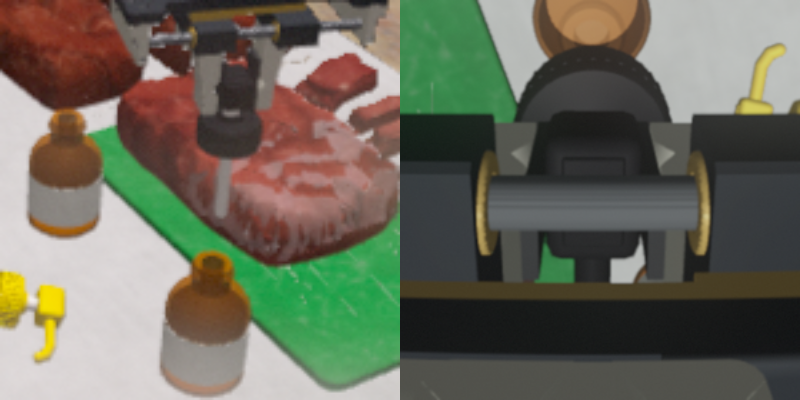

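The pump is lifted clear and held squarely. The tube tip is near scene (393,271), and the skirt's camera-side edge is at wrist (315,233.6). I'll check the in-hand offset.

```bash
python3 - <<'E'
from h import *
s=arm.get_state();R=Ro.from_euler("xyz",s["ee_rot"]).as_matrix();p=np.array(s["eef_pos"]);w=lambda *v:p+R@np.array(v)
W,S,T=cam("wrist",s),cam("scene"),cam("top")
for ox in(-.005,0,.005):
  print(ox,"skirt",proj(W,w(ox+.0245,0,.030)),"captop",proj(W,w(ox+.0245,0,.007)),"tip",proj(S,w(ox,0,.101)),proj(S,w(ox,0,.03)))
for i,oy in enumerate((-.004,.004)): print(proj(W,w(.0,oy,.03)),proj(S,w(0,oy,.101)))
im=cv2.imread("pics/l_wrist.png");g=im.max(2).astype(int)
print(g[215:285:1,315])
for r in(245,255): print(r,np.where(g[r,240:400]<95)[0][[0,-1]]+240)
E
```

```text
-0.005 skirt [316.15358428 239.53190398] captop [316.31250131 254.05365669] tip [389.13455168 270.50370852] [392.24319718 242.59793927]
0 skirt [316.16726447 229.14032856] captop [316.32945361 242.43342385] tip [389.83748798 271.84599251] [392.98189269 243.88420667]
0.005 skirt [316.18095142 218.60954456] captop [316.34642357 230.63140587] tip [390.54545905 273.19787166] [393.72605933 245.17997921]
[307.77273409 278.71232798] [391.63130257 271.66416864]
[324.42799683 278.72000489] [388.04158921 272.02803486]
[181 181 181 181 180 181 180 180 180 180 180 179 180 179 177 160 108  58
  48  49  49  49  48  47  48  53  57  48  46  45  46  48  48  51  62  69
  71  71  71  69  69  70  70  69  68  68  69  68  68  66  67  67  68  67
  66  66  66  65  65  66  66  63  53  36  31  32  31  30  30  29]
245 [280 349]
255 [272 357]
```

```bash

python3 -m handwheel '[[[-0.4,0.12,0,0,0,0,255],[-0.8,0.24,0,0,0,0,255],[-1,0.3,0,0,0,0,255]]]' >/dev/null
python3 -m handwheel '[[[-0.6,0.17,0,0,0,0,255],[-1,0.29,0,0,0,0,255]]]' >/dev/null
python3 -m handwheel '[[[-0.6,0.17,0,0,0,0,255],[-1,0.29,0.3,0,0,0,255],[-1,0.29,0.3,0,0,0,255],[-1,0.29,0.3,0,0,0,255]]]' 
python3 - <<'E'
from h import *
s=arm.get_state();R=Ro.from_euler("xyz",s["ee_rot"]).as_matrix();p=np.array(s["eef_pos"]);w=lambda *v:p+R@np.array(v)
S=cam("scene")
print("togo",R.T@(np.array([.533,.0953,.263])-w(-.001,-.0008,0))/.08)
print("rim pred",proj(S,[.533,.0953,.118]),"tip pred",proj(S,w(-.001,-.0008,.101)),"axis mid",proj(S,w(-.001,-.0008,.05)))
cv2.imwrite("pics/m_wrist.png",cams.grab_frame("wrist"))
im=cams.grab_frame("scene");cv2.imwrite("pics/m_scene.png",im)
u,v=map(int,proj(S,[.533,.0953,.118]));print(u-30,v-50)
cv2.imwrite("pics/m.png",cv2.resize(im[v-50:v+50,u-30:u+30],(360,600),interpolation=cv2.INTER_CUBIC))
E
```

```text
t: 8.12
eef_pos: [0.5308, 0.0948, 0.2391]
ee_rot: [3.141, -0.001, -1.867]
force: [0.7, 0.1, 0.1]
width: 0.0237
gripper_force: 54.9
togo [-0.00134922 -0.01442719 -0.29906516]
rim pred [333.87449744 233.58421721] tip pred [333.69029367 226.84661402] axis mid [334.38403556 208.98046814]
303 183
```

View pics/m.png

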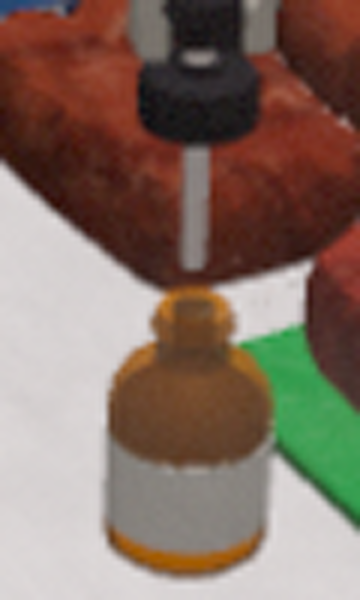

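The tip at scene (335,227.7) sits squarely over the mouth at (335.7,232.8). I'll insert now.

```bash

python3 -m handwheel '[[[0,-0.015,0.1,0,0,0,255],[0,-0.015,0.25,0,0,0,255],[0,-0.015,0.4,0,0,0,255],[0,-0.015,0.5,0,0,0,255],[0,-0.015,0.5,0,0,0,255]]]' 
python3 -m handwheel '[[[0,0,0.1,0,0,0,255],[0,0,0.2,0,0,0,255],[0,0,0.3,0,0,0,255],[0,0,0.35,0,0,0,255],[0,0,0.35,0,0,0,255]]]' 
```

```text
t: 8.85
eef_pos: [0.5316, 0.0945, 0.1984]
ee_rot: [3.14, -0.001, -1.868]
force: [0.3, -0.3, -0.5]
width: 0.0237
gripper_force: 54.9
t: 9.48
eef_pos: [0.5319, 0.0947, 0.171]
ee_rot: [3.141, -0.0, -1.868]
force: [0.6, -0.9, -0.7]
width: 0.0237
gripper_force: 54.9
```

```bash
python3 - <<'E'
from h import *
im=cams.grab_frame("scene");w=cams.grab_frame("wrist");t=cams.grab_frame("top")
cv2.imwrite("pics/n.png",np.hstack([cv2.resize(im[190:280,305:365],(300,450)),cv2.resize(w[180:480,170:470],(450,450))]))
E
```

```text
(no output)
```

View pics/n.png

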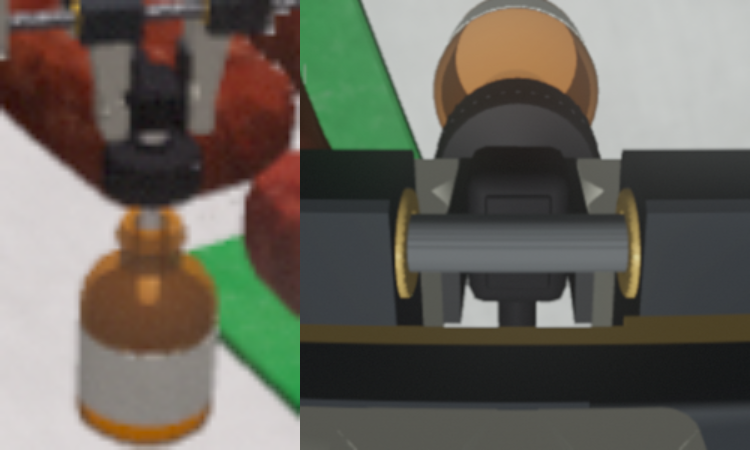

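The tube is inside the mouth, and cap and bottle are concentric (wrist crop x ≈ 518 vs 516). Next I press down in steps.

```bash

python3 -m handwheel '[[[0,0,0.1,0,0,0,255],[0,0,0.2,0,0,0,255],[0,0,0.28,0,0,0,255],[0,0,0.28,0,0,0,255]]]' | grep -E "pos|force"
python3 -m handwheel '[[[0,0,0.04,0,0,0,255],[0,0,0.07,0,0,0,255],[0,0,0.07,0,0,0,255]]]'  | grep -E "pos|force"
python3 -m handwheel '[[[0,0,0.025,0,0,0,255],[0,0,0.05,0,0,0,255],[0,0,0.05,0,0,0,255]]]'  | grep -E "pos|rot|force"
```

```text
eef_pos: [0.5316, 0.0945, 0.1481]
force: [0.2, -0.2, -0.6]
gripper_force: 54.9
eef_pos: [0.5323, 0.0948, 0.1434]
force: [1.9, 1.2, -1.0]
gripper_force: 54.9
eef_pos: [0.5327, 0.0949, 0.1401]
ee_rot: [-3.14, 0.001, -1.867]
force: [1.3, 0.1, 3.6]
gripper_force: 54.9
```

```bash

python3 -m handwheel '[[[0,0,0.03,0,0,0,255],[0,0,0.03,0,0,0,255]]]' | grep -E "pos|force"
python3 -m handwheel '[[[0,0,0.03,0,0,0,255],[0,0,0.03,0,0,0,255]]]'  | grep -E "pos|force"
python3 -m handwheel '[[[0,0,0.02,0,0,0,255],[0,0,0.02,0,0,0,255]]]'  | grep -E "pos|rot|force"
```

```text
eef_pos: [0.532, 0.0949, 0.1367]
force: [2.3, 0.6, -2.5]
gripper_force: 54.9
eef_pos: [0.5317, 0.0947, 0.134]
force: [2.1, 1.3, -1.9]
gripper_force: 54.9
eef_pos: [0.5318, 0.0946, 0.1327]
ee_rot: [3.141, -0.0, -1.868]
force: [1.1, -0.8, -1.3]
gripper_force: 54.9
```

```bash

python3 -m handwheel '[[[0,0,0.02,0,0,0,255],[0,0,0.02,0,0,0,255]]]' | grep -E "pos|force"
python3 -m handwheel '[[[0,0,0.02,0,0,0,255],[0,0,0.02,0,0,0,255]]]'  | grep -E "pos|force"
python3 -m handwheel '[[[0,0,0.01,0,0,0,255],[0,0,0.01,0,0,0,255]]]'  | grep -E "pos|rot|force"
```

```text
eef_pos: [0.5321, 0.0946, 0.1323]
force: [-2.6, -0.7, 6.8]
gripper_force: 54.9
eef_pos: [0.5323, 0.0946, 0.1322]
force: [-7.2, -0.8, 18.9]
gripper_force: 55.0
eef_pos: [0.5325, 0.0947, 0.1322]
ee_rot: [-3.139, 0.001, -1.867]
force: [-9.3, -0.4, 26.6]
gripper_force: 55.0
```

```bash

python3 -m handwheel '[[[0,0.006,0,0,0,0,255],[0,0.006,0,0,0,0,255],[0,0.006,0,0,0,0,255],[0,0.006,0,0,0,0,255]]]'
python3 - <<'E'
from h import *
im=cams.grab_frame("scene");w=cams.grab_frame("wrist")
cv2.imwrite("pics/f.png",np.hstack([cv2.resize(im[190:340,305:425],(360,450)),cv2.resize(w[180:480,190:470],(420,450))]))
E
```

```text
t: 12.88
eef_pos: [0.5323, 0.0947, 0.1322]
ee_rot: [-3.139, 0.001, -1.867]
force: [-7.5, -1.6, 24.3]
width: 0.0233
gripper_force: 55.0
```

View pics/f.png

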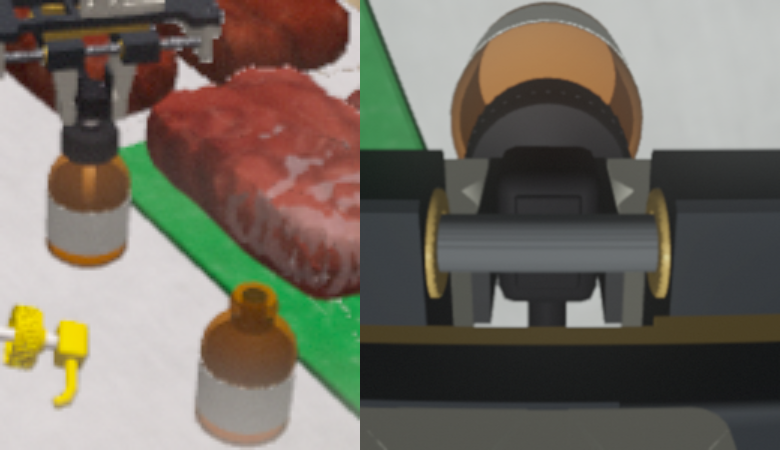

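The cap (scene crop (90,140)) covers the neck down to the shoulder and is upright. The head sits in the grip as before, and both bottles are standing. The press force is steady at about 24 N.

```bash
python3 -c "
from station import arm
print(arm.job_done())"
```

```text
the job is handed in; nothing more can be done
None
```

The pump is out of the old bottle and pressed fully home on the new one. I handed in at about 13 s, still gripping the head and pressing down with about 24 N. Both bottles were standing; I did not see the click's force peak itself, only the drop and the hard stop after it, and the hand-in returned no verdict.

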